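# Load the leaderboard case

### The arm

A 6-joint arm with a two-finger parallel gripper is mounted at the origin on the work surface. World frame = base frame: x ahead of the robot, y to its left, z up, the work surface at z = 0. Lengths are in m, angles in degrees, forces in N, time in s.
With the tool pointing down it reaches from about 0.4 to 0.825 m from the base axis. Payload 7 kg.
Tool frame: the origin (TCP) lies at the very end of the fingers, on their centre line; the grasp point (between the pads) lies 19 mm behind it; z points along the fingers, y is the line along which they close (so a half turn about z gives the same grasp; the last joint's range is limited). The gripper opens to 88 mm and grips with 3 to 60 N. Pads are 19 mm wide; open, the fingers measure 130 mm over their backs; the gripper's body (78 mm by 193 mm) begins 47 mm behind the grasp point.
Start: joints at [83.715, 20.546, 0.682, 0, -70.136, -16.507], TCP at [0.261, 0.622, 0.227] pointing down, gripper open.
Joint ranges: [-176.03, 176.03], [-82.01, 121.73], [-58.28, 71.71], [-173.87, 95.51], [-174.79, -0.11], [-173.66, 173.66]. Speed limits (degrees/s): [136.94, 136.94, 172.46, 180, 180, 180].

### API

Orientations are given as [roll, pitch, yaw] about the fixed x, y, z axes, in that order (R = Rz(yaw) Ry(pitch) Rx(roll)).
In Python, from plant import get_state, capture, close_job, regions_of gives the robot as it stands.
- The arm moves only by the tool jog_arm, never from a script. Its argument "moves" is a list of rows, each a list of 3 entries, a list of its own where there are three numbers: the shift along the tool's x, y, z in cm, then the turn about the tool's z in degrees, then the finger opening in cm, from 0 to 8.76. A call has 1 to 12 rows; each row shifts and turns the commanded pose from where the row before left it, along the tool's axes as they then stand; what a row does not reach is not made up. A row lasts 1/8 s, in which the tool goes at most 62.5 mm and 10.7 degrees, less where a joint would pass 70% of its speed; a pose out of reach is approached as far as the arm can. A call is refused whole if a number of a shift passes 6.25 or a number of a turn 10.7, either way. A call with a gripper value outside its range is refused whole. The fingers move at their own pace and stop on an object; "newtons" is the grip in N (left out, the last holds). Time passes only in rows, so rows that do not move let the fingers close. It gives the time, the measured TCP pose, the force, the opening and the grip force at its end, in the units of the state.
- get_state(): the state, without advancing time (a new reading comes with each control period).
- capture(name): name is "side" or "top"; returns a dict with "pixels" (384x512x3 uint8, blue, green, red), "mtx" (3x3 intrinsics, pixels), "world_from_camera" (4x4, takes a point from camera to world coordinates). Camera axes: x right, y down, z forward; pixel columns grow to the right and rows downward; lengths in m; the calibration is good to about 2 mm. A picture is of the moment at which its call begins. There is no depth.
- close_job(): hands the job in; it is judged then, once.
Trained networks look in a picture, given as the dict that the camera call returned (one of the last four; its "shot" number tells which), for a name from the list of things; names that differ only in an ending like _2 or _b are one class to them, and where a whole thing is asked for, a point or a joint stands for the part that bears it (a point fixed in the world has none). Each returns a list of dicts, best first, with "confidence" (0 to 1); they miss things now and then, are a little off and sometimes report something else, mostly with a low value. They report only what shows in the picture. A call takes as long as a camera call. They do not tell look-alikes from the thing itself.
- regions_of(picture, thing): "pixels" (384x512 bool, what is visible of it) and "pixel" ([column, row] in pixels, amid what is visible of it).
The state is a dict: "time_s": time; "joints": joint angles; "qd": joint speeds; "joint_torque": joint torques, N m; "tcp_pos": TCP position; "eef_rot": TCP orientation; "contact_force": force on the tool from outside, world axes, zero at the start; "moment": the same for the moment, N m; "gripper_width": finger opening in m; "gripper_force": force on a finger pad.
Only numpy, scipy, OpenCV 4.12 (cv2) and the standard library are available. Lean on these libraries where they do the work, as an engineer would, in place of code of your own. Each camera call takes 0.05 s, during which the arm holds its last target. There are 200 camera calls.

### The job

Raise the sash of the leaderboard case by its bar, at least halfway, and slide every player plate nose first and straight under a spring clip, one plate to a lane, all the way to the stop; only when all are in, lower the sash again until it rests on the plates. The pull blocks stay outside in front of the sash. Leave the dice tray, the die, the marble and the tin card box where they are.

Things in the scene. Friction and masses are not known exactly. Their poses are not given: they have to be found in the camera images.
- plateA: player plate, stiff plywood 180 (x) x 50 (y) x 6 mm, 100 g. A pale upright pull block 16 (x) x 26 (y) mm stands on it, centred at x = -78 mm, from 6 to 36 mm above the underside. Origin: centre of the underside; +x to the nose (end without block). Starts flat on the shelf left of the case. Three or four plates are present, all alike; any may go in any lane
- plateB: a player plate just like plateA, same axes
- plateC: a player plate just like plateA, same axes
- plateD: a player plate just like plateA, same axes
- lane0 (a point): point on the bed at the foot of the stop, middle of the leftmost (+y) lane; x inward (away from the front), y left, z up. Bed top 12 mm above the shelf. Home plate: flat on the bed, nose at this point (origin at x = -90 mm). Sash plane at x = -66 mm; bed runs open and flat out to x = -236 mm
- lane1 (a point): same for the second lane, 78 mm to the right of lane0, same axes. Divider ribs 12 mm high bound each lane, 70 mm apart, only from x = -52 mm inward. Side posts of the case, 200 mm high and 34 mm deep, stand in the sash plane with their middles 168 mm to the left and right of the middle of the four lanes
- lane2 (a point): same for the third lane, 78 mm to the right of lane1, same axes
- lane3 (a point): same for the rightmost (-y) lane, 78 mm to the right of lane2, same axes
- clip0 (a joint): steel spring clip of lane0, rad: 0 shut, grows as it lifts; hinge 17 mm inward of lane0. Lip line at lane x = -30 mm, 2 mm above the bed when shut, with a lead-in flap rising at 30 degrees to 15 mm above the bed at x = -52 mm. The plate's nose lifts it: push up to 8 N, then it presses with 2 to 3 N; 0.08 to 0.09 over a plate
- clip1 (a joint): same for lane1
- clip2 (a joint): same for lane2
- clip3 (a joint): same for lane3
- sash (a joint): height of the clear sash with wooden rails at the front of the case, m: 0 fully down (lower edge on the bed, shutting all four lanes), 0.09 fully up. 0.3 kg, 10 mm thick, 312 mm wide; it stays wherever it is left (about 8 N to lift, 2 N to push down). Resting on the 6 mm plates it reads 0.006 to 0.007
- sash_bar (a point): middle of the steel grip bar over the sash's top rail: bar 14 x 14 mm thick, 110 mm long along the case's y, 90 mm of it free between its two posts, with 25 mm of air under it; moves with the sash; 144 mm above the shelf when the sash is down. Axes as the lanes': x inward, y left. It can be pinched from above with the fingers in front of and behind it
- tray: maple dice tray with rounded corners, 130 x 170 x 26 mm, a bystander; origin at centre of underside
- die: chrome twelve-sided die, 20 mm, lying in the tray, a bystander
- marble: squat amber glass marble, 30 mm wide and 16 mm high, lying in the tray, a bystander
- tin: tin card box in faded blue, 73 x 103 x 38 mm, a bystander; origin at centre of underside
Mind the look-alikes: they are no part of the job. What is shaped like the plateD but pink or red is not meant.

How it is judged (in metres and radians):
On the way, in this order (a step that is already met when the one before it is completed fails the run):
1. the sash is raised at least halfway (value of joint sash above 0.042 m), for 0.2 s.
2. with the sash up, every plate is under a clip, home against the stop (value of joint sash above 0.02 m and ((x of plateA in the frame of lane0 between -0.102 and -0.086 m and y of plateA in the frame of lane0 between -0.012 and 0.012 m and z of plateA in the frame of lane0 between -0.005 and 0.006 m and angle between the x axis of plateA and the x axis of lane0, either way round below 0.14 rad and angle between plateA's own z axis and vertical below 0.2 rad) or (x of plateA in the frame of lane1 between -0.102 and -0.086 m and y of plateA in the frame of lane1 between -0.012 and 0.012 m and z of plateA in the frame of lane1 between -0.005 and 0.006 m and angle between the x axis of plateA and the x axis of lane1, either way round below 0.14 rad and angle between plateA's own z axis and vertical below 0.2 rad) or (x of plateA in the frame of lane2 between -0.102 and -0.086 m and y of plateA in the frame of lane2 between -0.012 and 0.012 m and z of plateA in the frame of lane2 between -0.005 and 0.006 m and angle between the x axis of plateA and the x axis of lane2, either way round below 0.14 rad and angle between plateA's own z axis and vertical below 0.2 rad) or (x of plateA in the frame of lane3 between -0.102 and -0.086 m and y of plateA in the frame of lane3 between -0.012 and 0.012 m and z of plateA in the frame of lane3 between -0.005 and 0.006 m and angle between the x axis of plateA and the x axis of lane3, either way round below 0.14 rad and angle between plateA's own z axis and vertical below 0.2 rad)) and ((x of plateB in the frame of lane0 between -0.102 and -0.086 m and y of plateB in the frame of lane0 between -0.012 and 0.012 m and z of plateB in the frame of lane0 between -0.005 and 0.006 m and angle between the x axis of plateB and the x axis of lane0, either way round below 0.14 rad and angle between plateB's own z axis and vertical below 0.2 rad) or (x of plateB in the frame of lane1 between -0.102 and -0.086 m and y of plateB in the frame of lane1 between -0.012 and 0.012 m and z of plateB in the frame of lane1 between -0.005 and 0.006 m and angle between the x axis of plateB and the x axis of lane1, either way round below 0.14 rad and angle between plateB's own z axis and vertical below 0.2 rad) or (x of plateB in the frame of lane2 between -0.102 and -0.086 m and y of plateB in the frame of lane2 between -0.012 and 0.012 m and z of plateB in the frame of lane2 between -0.005 and 0.006 m and angle between the x axis of plateB and the x axis of lane2, either way round below 0.14 rad and angle between plateB's own z axis and vertical below 0.2 rad) or (x of plateB in the frame of lane3 between -0.102 and -0.086 m and y of plateB in the frame of lane3 between -0.012 and 0.012 m and z of plateB in the frame of lane3 between -0.005 and 0.006 m and angle between the x axis of plateB and the x axis of lane3, either way round below 0.14 rad and angle between plateB's own z axis and vertical below 0.2 rad)) and ((x of plateC in the frame of lane0 between -0.102 and -0.086 m and y of plateC in the frame of lane0 between -0.012 and 0.012 m and z of plateC in the frame of lane0 between -0.005 and 0.006 m and angle between the x axis of plateC and the x axis of lane0, either way round below 0.14 rad and angle between plateC's own z axis and vertical below 0.2 rad) or (x of plateC in the frame of lane1 between -0.102 and -0.086 m and y of plateC in the frame of lane1 between -0.012 and 0.012 m and z of plateC in the frame of lane1 between -0.005 and 0.006 m and angle between the x axis of plateC and the x axis of lane1, either way round below 0.14 rad and angle between plateC's own z axis and vertical below 0.2 rad) or (x of plateC in the frame of lane2 between -0.102 and -0.086 m and y of plateC in the frame of lane2 between -0.012 and 0.012 m and z of plateC in the frame of lane2 between -0.005 and 0.006 m and angle between the x axis of plateC and the x axis of lane2, either way round below 0.14 rad and angle between plateC's own z axis and vertical below 0.2 rad) or (x of plateC in the frame of lane3 between -0.102 and -0.086 m and y of plateC in the frame of lane3 between -0.012 and 0.012 m and z of plateC in the frame of lane3 between -0.005 and 0.006 m and angle between the x axis of plateC and the x axis of lane3, either way round below 0.14 rad and angle between plateC's own z axis and vertical below 0.2 rad)) and ((x of plateD in the frame of lane0 between -0.102 and -0.086 m and y of plateD in the frame of lane0 between -0.012 and 0.012 m and z of plateD in the frame of lane0 between -0.005 and 0.006 m and angle between the x axis of plateD and the x axis of lane0, either way round below 0.14 rad and angle between plateD's own z axis and vertical below 0.2 rad) or (x of plateD in the frame of lane1 between -0.102 and -0.086 m and y of plateD in the frame of lane1 between -0.012 and 0.012 m and z of plateD in the frame of lane1 between -0.005 and 0.006 m and angle between the x axis of plateD and the x axis of lane1, either way round below 0.14 rad and angle between plateD's own z axis and vertical below 0.2 rad) or (x of plateD in the frame of lane2 between -0.102 and -0.086 m and y of plateD in the frame of lane2 between -0.012 and 0.012 m and z of plateD in the frame of lane2 between -0.005 and 0.006 m and angle between the x axis of plateD and the x axis of lane2, either way round below 0.14 rad and angle between plateD's own z axis and vertical below 0.2 rad) or (x of plateD in the frame of lane3 between -0.102 and -0.086 m and y of plateD in the frame of lane3 between -0.012 and 0.012 m and z of plateD in the frame of lane3 between -0.005 and 0.006 m and angle between the x axis of plateD and the x axis of lane3, either way round below 0.14 rad and angle between plateD's own z axis and vertical below 0.2 rad))), for 0.2 s.
At the end, for the whole second after the job is handed in: Every plate present lies flat on the bed under a clip, nose first, its nose within 12 mm of the stop, within 12 mm of its lane's middle line and within 8 degrees of straight, one plate to a lane and at rest; the sash is down on the plates (sash reading under 0.012) (value of joint sash below 0.012 m and ((x of plateA in the frame of lane0 between -0.102 and -0.086 m and y of plateA in the frame of lane0 between -0.012 and 0.012 m and z of plateA in the frame of lane0 between -0.005 and 0.006 m and angle between the x axis of plateA and the x axis of lane0, either way round below 0.14 rad and angle between plateA's own z axis and vertical below 0.2 rad) or (x of plateA in the frame of lane1 between -0.102 and -0.086 m and y of plateA in the frame of lane1 between -0.012 and 0.012 m and z of plateA in the frame of lane1 between -0.005 and 0.006 m and angle between the x axis of plateA and the x axis of lane1, either way round below 0.14 rad and angle between plateA's own z axis and vertical below 0.2 rad) or (x of plateA in the frame of lane2 between -0.102 and -0.086 m and y of plateA in the frame of lane2 between -0.012 and 0.012 m and z of plateA in the frame of lane2 between -0.005 and 0.006 m and angle between the x axis of plateA and the x axis of lane2, either way round below 0.14 rad and angle between plateA's own z axis and vertical below 0.2 rad) or (x of plateA in the frame of lane3 between -0.102 and -0.086 m and y of plateA in the frame of lane3 between -0.012 and 0.012 m and z of plateA in the frame of lane3 between -0.005 and 0.006 m and angle between the x axis of plateA and the x axis of lane3, either way round below 0.14 rad and angle between plateA's own z axis and vertical below 0.2 rad)) and ((x of plateB in the frame of lane0 between -0.102 and -0.086 m and y of plateB in the frame of lane0 between -0.012 and 0.012 m and z of plateB in the frame of lane0 between -0.005 and 0.006 m and angle between the x axis of plateB and the x axis of lane0, either way round below 0.14 rad and angle between plateB's own z axis and vertical below 0.2 rad) or (x of plateB in the frame of lane1 between -0.102 and -0.086 m and y of plateB in the frame of lane1 between -0.012 and 0.012 m and z of plateB in the frame of lane1 between -0.005 and 0.006 m and angle between the x axis of plateB and the x axis of lane1, either way round below 0.14 rad and angle between plateB's own z axis and vertical below 0.2 rad) or (x of plateB in the frame of lane2 between -0.102 and -0.086 m and y of plateB in the frame of lane2 between -0.012 and 0.012 m and z of plateB in the frame of lane2 between -0.005 and 0.006 m and angle between the x axis of plateB and the x axis of lane2, either way round below 0.14 rad and angle between plateB's own z axis and vertical below 0.2 rad) or (x of plateB in the frame of lane3 between -0.102 and -0.086 m and y of plateB in the frame of lane3 between -0.012 and 0.012 m and z of plateB in the frame of lane3 between -0.005 and 0.006 m and angle between the x axis of plateB and the x axis of lane3, either way round below 0.14 rad and angle between plateB's own z axis and vertical below 0.2 rad)) and ((x of plateC in the frame of lane0 between -0.102 and -0.086 m and y of plateC in the frame of lane0 between -0.012 and 0.012 m and z of plateC in the frame of lane0 between -0.005 and 0.006 m and angle between the x axis of plateC and the x axis of lane0, either way round below 0.14 rad and angle between plateC's own z axis and vertical below 0.2 rad) or (x of plateC in the frame of lane1 between -0.102 and -0.086 m and y of plateC in the frame of lane1 between -0.012 and 0.012 m and z of plateC in the frame of lane1 between -0.005 and 0.006 m and angle between the x axis of plateC and the x axis of lane1, either way round below 0.14 rad and angle between plateC's own z axis and vertical below 0.2 rad) or (x of plateC in the frame of lane2 between -0.102 and -0.086 m and y of plateC in the frame of lane2 between -0.012 and 0.012 m and z of plateC in the frame of lane2 between -0.005 and 0.006 m and angle between the x axis of plateC and the x axis of lane2, either way round below 0.14 rad and angle between plateC's own z axis and vertical below 0.2 rad) or (x of plateC in the frame of lane3 between -0.102 and -0.086 m and y of plateC in the frame of lane3 between -0.012 and 0.012 m and z of plateC in the frame of lane3 between -0.005 and 0.006 m and angle between the x axis of plateC and the x axis of lane3, either way round below 0.14 rad and angle between plateC's own z axis and vertical below 0.2 rad)) and ((x of plateD in the frame of lane0 between -0.102 and -0.086 m and y of plateD in the frame of lane0 between -0.012 and 0.012 m and z of plateD in the frame of lane0 between -0.005 and 0.006 m and angle between the x axis of plateD and the x axis of lane0, either way round below 0.14 rad and angle between plateD's own z axis and vertical below 0.2 rad) or (x of plateD in the frame of lane1 between -0.102 and -0.086 m and y of plateD in the frame of lane1 between -0.012 and 0.012 m and z of plateD in the frame of lane1 between -0.005 and 0.006 m and angle between the x axis of plateD and the x axis of lane1, either way round below 0.14 rad and angle between plateD's own z axis and vertical below 0.2 rad) or (x of plateD in the frame of lane2 between -0.102 and -0.086 m and y of plateD in the frame of lane2 between -0.012 and 0.012 m and z of plateD in the frame of lane2 between -0.005 and 0.006 m and angle between the x axis of plateD and the x axis of lane2, either way round below 0.14 rad and angle between plateD's own z axis and vertical below 0.2 rad) or (x of plateD in the frame of lane3 between -0.102 and -0.086 m and y of plateD in the frame of lane3 between -0.012 and 0.012 m and z of plateD in the frame of lane3 between -0.005 and 0.006 m and angle between the x axis of plateD and the x axis of lane3, either way round below 0.14 rad and angle between plateD's own z axis and vertical below 0.2 rad)) and linear speed of each of plateA, plateB, plateC, plateD below 0.02 m/s); the robot touches nothing.
It fails at once if the dice tray is shoved more than 3 cm (distance of tray from where it was at the start of the episode above 0.03 m).
It fails at once if the die is shoved more than 3 cm (distance of die from where it was at the start of the episode above 0.03 m).
It fails at once if the marble is shoved more than 3 cm (distance of marble from where it was at the start of the episode above 0.03 m).
It fails at once if the tin card box is shoved more than 3 cm (distance of tin from where it was at the start of the episode above 0.03 m).
Of plateA, plateB, plateC, plateD only 3 to 4 are there at a start; the rules pass over those that are not, and their reading is None.
At some moment in a run one of plateA, plateB, plateC, plateD may be knocked a few centimetres aside while the robot is not near it.
Once in a run the grip may slacken for a moment while it holds something.
It also fails if it takes over 208 s, if anything falls off the work surface, if the arm or the gripper's body presses on something with over 40 N, if the wrist force passes 120 N, or if a joint passes its speed limit or range.

## Working session

There is one attempt and no reset: what is moved stays moved. The work goes in short steps, Python scripts to look and compute and a tool call to move; the robot and the scene stay as the last step left them, time stands still between calls to the robot, and variables do not carry over. Pictures are saved under pics/ and viewed, at most 14 in all, crops included, and the job is handed in when it is done.

Besides the shell and the picture viewer there is one more tool, called as name([rows], argument=value, ...), one row to a line, values as JSON. jog_arm: Moves the arm, as the interface text tells. Its arguments: {"type":"object","properties":{"moves":{"type":"array"},"newtons":{"type":"number"}},"required":["moves"]}

```bash
mkdir -p pics; ls; cat > h.py <<'E'
import numpy as np,cv2
from plant import get_state,capture,close_job,regions_of
def ray(p,u,v):
    K=p["mtx"];T=np.array(p["world_from_camera"]);d=np.linalg.solve(np.array(K),[u,v,1.]);return T[:3,3],T[:3,:3]@d
def at(p,uv,z):
    o,d=ray(p,*uv);return o+d*(z-o[2])/d[2]
def pix(p,X):
    T=np.linalg.inv(np.array(p["world_from_camera"]));c=T[:3,:3]@np.array(X)+T[:3,3];q=np.array(p["mtx"])@c;return q[:2]/q[2]
E
python3 - <<'E'
from h import *
s=get_state();print(s)
for n in("top","side"):
    p=capture(n);cv2.imwrite(f"pics/{n}0.png",np.array(p["pixels"]));print(n,np.array(p["world_from_camera"]).round(3).tolist(),np.array(p["mtx"]).round(1).tolist())
    for t in("plateA","sash_bar","tray","tin","clip0","sash"):
        for r in regions_of(p,t)[:6]:print(t,np.round(r["pixel"]),round(r["confidence"],2),r["pixels"].sum())
E
```

```text
pics
{'time_s': 0.0, 'joints': array([ 8.37129351e+01,  2.05921979e+01,  6.34409935e-01, -2.24658640e-02,
       -7.01369156e+01, -1.65049554e+01]), 'qd': array([ 0.04404293,  0.06636475,  0.05834675,  0.07846765, -0.06232733,
       -0.05144087]), 'joint_torque': array([ 8.32399819e-04, -5.82725751e+01,  2.93051648e+01,  6.99758291e+00,
        6.78404438e-03, -1.48048230e-04]), 'tcp_pos': array([0.26132781, 0.62182076, 0.22561155]), 'eef_rot': array([ 1.79903198e+02, -6.65896685e-03, -2.27996654e+01]), 'contact_force': array([-0.455966  , -0.06401412, -0.76774302]), 'moment': array([ 0.01152115, -0.02077657,  0.00195321]), 'gripper_force': 0.0, 'gripper_width': 0.08753713739401392}
top [[0.023, -0.996, 0.086, 0.419], [-0.999, -0.025, -0.02, 0.038], [0.022, -0.085, -0.996, 1.361], [0.0, 0.0, 0.0, 1.0]] [[379.4, 0.0, 258.9], [0.0, 379.4, 191.2], [0.0, 0.0, 1.0]]
plateA [217. 191.] 0.93 706
plateA [305. 164.] 0.39 7521
sash_bar [305. 152.] 0.71 703
tray [195. 127.] 0.92 1635
tin [404. 231.] 0.57 701
tin [312. 139.] 0.35 157
clip0 [268. 142.] 0.68 213
clip0 [290. 139.] 0.68 194
clip0 [336. 139.] 0.63 180
clip0 [312. 139.] 0.5 167
clip0 [135. 184.] 0.23 675
sash [306. 151.] 0.6 796
side [[0.999, -0.038, 0.03, 0.458], [-0.048, -0.699, 0.713, -0.998], [-0.006, -0.714, -0.7, 1.13], [0.0, 0.0, 0.0, 1.0]] [[395.2, 0.0, 254.6], [0.0, 395.2, 190.6], [0.0, 0.0, 1.0]]
plateA [258. 189.] 0.67 401
plateA [295. 251.] 0.58 6908
plateA [304. 233.] 0.24 758
sash_bar [310. 228.] 0.78 856
tray [315. 172.] 0.86 986
tin [228. 347.] 0.75 973
clip0 [325. 248.] 0.61 107
clip0 [335. 269.] 0.45 151
clip0 [312. 215.] 0.4 124
sash [303. 228.] 0.76 800
```

```bash
python3 - <<'E'
import cv2
a=cv2.imread("pics/top0.png")[60:300,80:440];cv2.imwrite("pics/t0z.png",cv2.resize(a,None,fx=2.2,fy=2.2,interpolation=2))
a=cv2.imread("pics/side0.png")[90:384,100:450];cv2.imwrite("pics/s0z.png",cv2.resize(a,None,fx=2,fy=2,interpolation=2))
E
```

```text
(no output)
```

View pics/t0z.png

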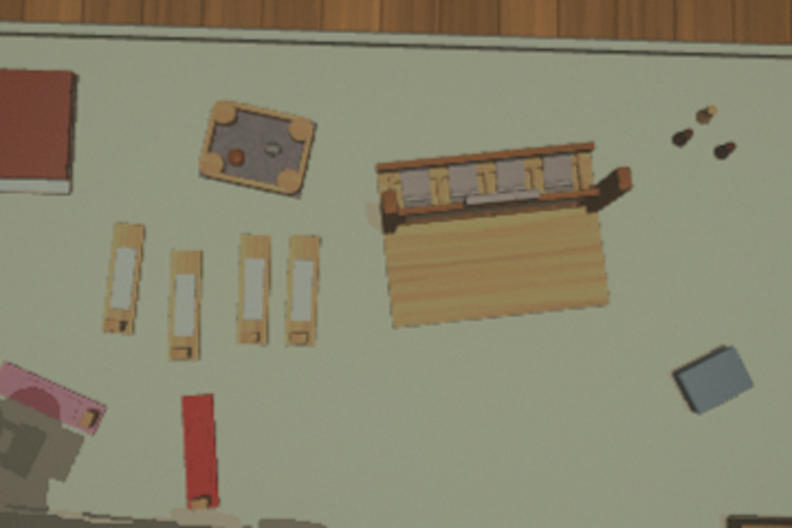

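View pics/s0z.png

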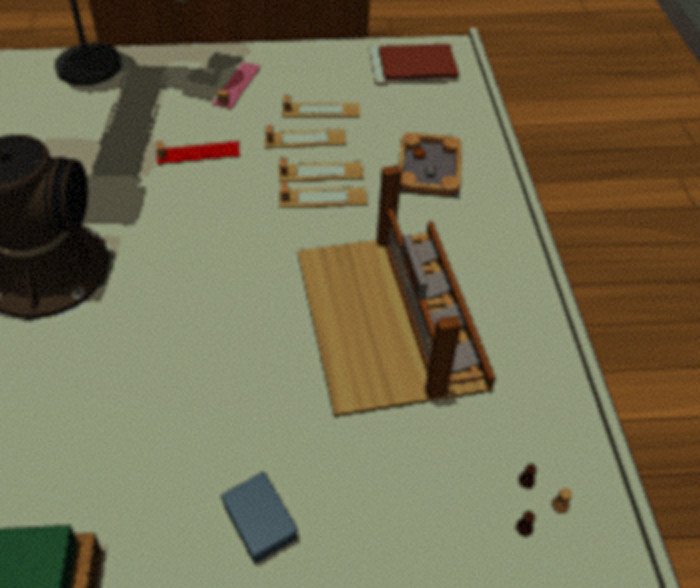

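The top view shows four natural plywood plates, at crop pixels (124,278), (185,305), (254,290) and (303,290). Each has a pale block at the robot end and a white label. The pink plate (50,395) and the red one (200,450) are look-alikes, so I leave them out. The case front edge runs from (393,327) to (608,305), with the bar at (503,198).

```bash
cat >> h.py <<'E'
def plates(p,z=0.006,roi=(100,150,240,250),mn=300):
    im=cv2.GaussianBlur(np.array(p["pixels"]),(3,3),0);x0,y0,x1,y1=roi
    lab=cv2.cvtColor(im,cv2.COLOR_BGR2LAB).astype(int)
    f=im.astype(int);m=np.zeros(im.shape[:2],np.uint8)
    sub=lab[y0:y1,x0:x1];bg=np.median(sub.reshape(-1,3),0)
    m[y0:y1,x0:x1]=(np.linalg.norm((sub-bg)*[.5,1,1],axis=2)>13)
    m=cv2.morphologyEx(m,cv2.MORPH_CLOSE,np.ones((3,3)))
    out=[]
    for c in cv2.findContours(m,cv2.RETR_EXTERNAL,cv2.CHAIN_APPROX_NONE)[0]:
        if cv2.contourArea(c)<mn: continue
        W=np.array([at(p,q[0],z)[:2] for q in c]).astype(np.float32)
        r=cv2.minAreaRect(W*1000);b=cv2.boxPoints(r)
        e=[b[1]-b[0],b[2]-b[1]];L=max(e,key=np.linalg.norm);L=L*np.sign(L[0])
        out.append((np.array(r[0]).round(1).tolist(),np.round(sorted(r[1]),1).tolist(),round(float(np.degrees(np.arctan2(L[1],L[0]))),1)))
    return out
E
python3 - <<'E'
from h import *
p=capture("top")
for o in plates(p):print(o)
f=lambda c:(80+c[0]/2.2-.25,60+c[1]/2.2-.25)
L=at(p,f((393,326)),.012);R=at(p,f((609,304)),.012)
print("front",L,R,np.linalg.norm(L-R),np.degrees(np.arctan2((L-R)[1],(L-R)[0]))-90)
r=regions_of(p,"sash_bar")[0];v,u=np.nonzero(r["pixels"])
W=np.array([at(p,q,.148)[:2] for q in zip(u,v)]).astype(np.float32)
print(cv2.minAreaRect(W*1000),at(p,r["pixel"],.148))
# bright bar
im=np.array(p["pixels"]).astype(int)
for rr in regions_of(p,"clip0"):print(at(p,rr["pixel"],.02),rr["confidence"])
b=at(p,f((466,200)),.151),at(p,f((540,195)),.151);print("bar ends",b)
print("rear",at(p,f((378,166)),.05),at(p,f((593,145)),.05))
print(at(p,f((389,196)),.2),at(p,f((622,172)),.2))
E
```

```text
([349.0, 516.2], [59.3, 99.2], -88.8)
front [0.4752325  0.01101025 0.012     ] [ 0.51943426 -0.34009893  0.012     ] 0.3538805652298408 7.1753195507369725
((652.6578369140625, -135.37445068359375), (35.19065856933594, 299.8583068847656), 8.09272289276123) [ 0.65323019 -0.13900843  0.148     ]
[ 0.71970204 -0.09946639  0.02      ] 0.61
[ 0.7377862  -0.26230108  0.02      ] 0.58
[ 0.70653523 -0.01910464  0.02      ] 0.48
[ 0.72648593 -0.18564329  0.02      ] 0.46
bar ends (array([ 0.65735629, -0.08937396,  0.151     ]), array([ 0.66779947, -0.19863152,  0.151     ]))
rear [0.72838831 0.04157789 0.05      ] [ 0.77244308 -0.30334834  0.05      ]
[0.65046473 0.02461514 0.2       ] [ 0.694078  -0.3058477  0.2      ]
```

```bash
python3 - <<'E'
s=open("h.py").read()
a=s.index("    lab=cv2");b=s.index("    m=cv2.morph")
s=s[:a]+'''    hsv=cv2.cvtColor(im,cv2.COLOR_BGR2HSV).astype(int);m=np.zeros(im.shape[:2],np.uint8)
    sub=hsv[y0:y1,x0:x1];m[y0:y1,x0:x1]=(sub[...,1]>75)&(sub[...,0]<26)&(sub[...,0]>8)
'''+s[b:]
open("h.py","w").write(s)
E
python3 - <<'E'
from h import *
p=capture("top");im=np.array(p["pixels"]);hsv=cv2.cvtColor(im,cv2.COLOR_BGR2HSV)
for o in plates(p,roi=(115,155,240,230),mn=60):print(o)
print(hsv[168,125:145].tolist())
cv2.imwrite("pics/plz.png",cv2.resize(im[150:240,110:240],None,fx=6,fy=6,interpolation=2))
E
```

```text
([501.6, 348.1], [47.7, 175.2], 0.8)
([531.1, 159.7], [47.6, 177.4], -1.2)
([529.7, 237.8], [47.8, 175.9], -0.1)
([543.2, 448.5], [48.3, 176.9], -3.8)
[[35, 38, 148], [35, 39, 149], [37, 39, 149], [35, 38, 149], [35, 38, 149], [35, 38, 148], [26, 69, 145], [23, 97, 144], [23, 98, 143], [21, 103, 143], [20, 104, 145], [22, 103, 143], [21, 107, 143], [19, 110, 144], [20, 109, 143], [20, 106, 144], [19, 110, 141], [19, 112, 143], [18, 112, 144], [19, 106, 144]]
```

View pics/plz.png

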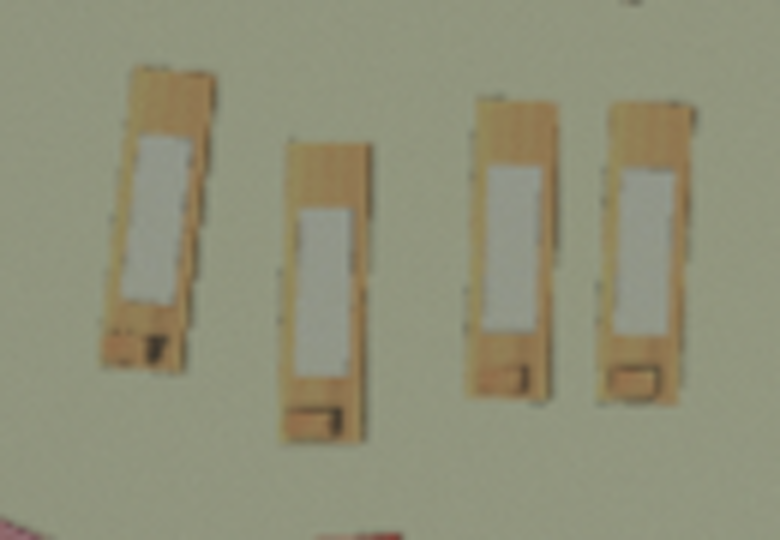

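jog_arm([
  [[0,0,0],10,8.7],
  [[0,0,0],10,8.7],
  [[0,0,0],10,8.7],
  [[0,0,0],10,8.7],
  [[0,0,0],10,8.7],
  [[0,0,0],10,8.7],
  [[5.0,-1.9,0],0,5],
  [[5.0,-1.9,0],0,5],
  [[5,-1.9,0],0,5],
  [[5,-1.9,0],0,5],
  [[5,-1.9,0],0,5],
  [[5,-1.9,0],0,5],
])

```text
time_s: 2.4
tcp_pos: [0.4128, 0.3374, 0.2269]
eef_rot: [-180.0, 0.0, -82.8]
contact_force: [0.4, 0.1, 0.1]
gripper_width: 0.0503
gripper_force: 0.0
```

jog_arm([
  [[5.0,-1.9,0],0,5],
  [[5.0,-1.9,0],0,5],
  [[5,-1.9,0],0,5],
  [[5,-1.9,0],0,5],
  [[5,-1.9,0],0,5],
  [[5,-1.9,0],0,5],
  [[5,-1.9,0],0,5],
  [[5,-1.9,0],0,5],
  [[5,-1.9,0],0,5],
  [[4,-1.5,0],0,5],
  [[0,0,0],0,5],
])

```text
time_s: 3.78
tcp_pos: [0.6588, -0.1266, 0.2255]
eef_rot: [179.9, -0.0, -83.0]
contact_force: [-0.6, 1.3, 0.5]
gripper_width: 0.0502
gripper_force: 0.0
```

```bash
cat >> h.py <<'E'
C=np.array([.731,-.135]);YAW=7.2
def lane(x,y):
    a=np.radians(YAW);return C+x*np.array([np.cos(a),np.sin(a)])+y*np.array([-np.sin(a),np.cos(a)])
def plan(x,y,z,yaw):
    s=get_state();t=s["tcp_pos"];w=s["eef_rot"][2]
    turn=-((yaw-w+180)%360-180);a=np.radians(yaw)
    d=np.array([x,y])-t[:2]
    print("t",round(s["time_s"],2),"tcp",t.round(4),"yaw",round(w,1),"turn",round(turn,1),"shift cm",(100*np.array([d@[np.cos(a),np.sin(a)],d@[np.sin(a),-np.cos(a)],t[2]-z])).round(2),"w",round(s["gripper_width"],4),"F",s["contact_force"].round(1))
E
python3 - <<'E'
from h import *
plan(*lane(-.066,0),.127,-82.8)
for n in("top","side"):
    p=capture(n);r=regions_of(p,"sash_bar");
    if r:print(r[0]["pixel"],pix(p,[*lane(-.066,0),.15]))
    u,v=map(int,pix(p,[*lane(-.066,0),.15]));im=cv2.resize(np.array(p["pixels"])[v-50:v+50,u-60:u+60],None,fx=4,fy=4,interpolation=2)
    for y in(-.055,.055):
        for x in(-.073,-.059):
            q=(pix(p,[*lane(x,y),.151])-[u-60,v-50])*4;cv2.circle(im,tuple(int(i) for i in q),2,(0,255,0),-1)
    globals()[n]=im
cv2.imwrite("pics/bar.png",np.vstack([top,side])[:, :][0:800:1][:600] if 0 else cv2.resize(np.hstack([top,side]),(800,333)))
E
```

```text
t 3.77 tcp [ 0.6588 -0.1266  0.2255] yaw -83.0 turn -0.2 shift cm [ 1.73 -0.45  9.85] w 0.0502 F [-0.6  1.3  0.5]
[292.1, 154.3] [308.14669262 148.68044474]
[309.6, 232.9] [306.95957133 219.12464472]
```

View pics/bar.png

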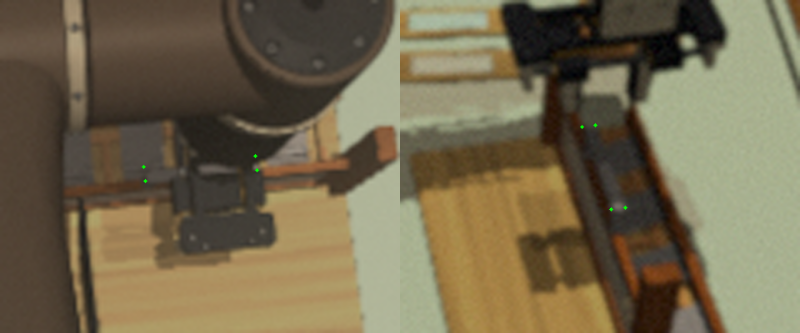

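jog_arm([
  [[1.7,-0.25,3.8],0,5],
  [[0,0,3],0,5],
  [[0,0,3],0,5],
  [[0,0,0],0,0.5],
  [[0,0,0],0,0.5],
  [[0,0,0],0,0.5],
  [[0,0,0],0,0.5],
], newtons=40)

```text
time_s: 4.85
tcp_pos: [0.6638, -0.1403, 0.1299]
eef_rot: [-179.8, -0.0, -82.8]
contact_force: [12.9, 1.2, -4.6]
gripper_width: 0.0155
gripper_force: 7.6
```

jog_arm([
  [[0,-0.15,0],0,0.5],
  [[0,0,0],0,0.5],
  [[0,0,0],0,0.5],
])

```text
time_s: 5.22
tcp_pos: [0.6647, -0.1401, 0.1289]
eef_rot: [-180.0, -0.0, -82.8]
contact_force: [0.2, 0.3, 2.1]
gripper_width: 0.0136
gripper_force: 40.0
```

jog_arm([
  [[0,0,-1],0,0.5],
  [[0,0,-2],0,0.5],
  [[0,0,-2],0,0.5],
  [[0,0,-2],0,0.5],
  [[0,0,-1.8],0,0.5],
  [[0,0,0],0,0.5],
  [[0,0,0],0,0.5],
])

```text
time_s: 6.1
tcp_pos: [0.6647, -0.1401, 0.2166]
eef_rot: [-179.9, -0.0, -82.8]
contact_force: [2.6, 2.5, 2.5]
gripper_width: 0.0136
gripper_force: 40.0
```

jog_arm([
  [[0,0,0],0,5],
  [[0,0,0],0,5],
  [[0,0,-4.5],0,5],
  [[0,0,0],-10.2,5],
  [[0,0,0],-10.2,5],
  [[0,0,0],-10.2,5],
  [[0,0,0],-10.2,5],
  [[0,0,0],-10.2,5],
  [[0,0,0],-10.2,5],
  [[0,0,0],-10.2,5],
  [[0,0,0],-10.2,5],
])

```text
time_s: 7.48
tcp_pos: [0.6639, -0.1405, 0.261]
eef_rot: [180.0, 0.1, -0.9]
contact_force: [-0.2, 0.2, 0.2]
gripper_width: 0.0501
gripper_force: 0.0
```

jog_arm([
  [[-3.6,-5,0],0,5],
  [[-3.6,-5,0],0,5],
  [[-3.6,-5,0],0,5],
  [[-3.6,-4.9,0],0,5],
  [[-3.7,-4.9,0],0,5],
  [[-3.7,-4.9,0],0,5],
  [[0,0,6],0,5],
  [[0,0,6],0,5],
  [[0,0,4],0,5],
  [[0,0,0],0,5],
])

```text
time_s: 8.72
tcp_pos: [0.4506, 0.1595, 0.0991]
eef_rot: [179.7, 0.3, -1.2]
contact_force: [0.1, -0.2, 0.0]
gripper_width: 0.0501
gripper_force: 0.0
```

```bash
python3 - <<'E'
from h import *
plan(.453,.1613,.010,-1.2)
p=capture("top")
for o in plates(p,roi=(115,155,240,230),mn=60):print(o)
p=capture("side")
u,v=map(int,pix(p,[.453,.1613,.03]));a=np.array(p["pixels"])[v-60:v+140,u-60:u+180];im=cv2.resize(a,None,fx=3,fy=3,interpolation=2)
for X in([.453,.1613,.036],[.445,.1483,.036],[.461,.1483,.036],[.445,.1743,.036],[.461,.1743,.036]):
    q=(pix(p,X)-[u-60,v-60])*3;cv2.circle(im,tuple(int(i) for i in q),2,(0,255,0),-1)
cv2.imwrite("pics/p1.png",im)
E
```

```text
t 8.72 tcp [0.4506 0.1595 0.0991] yaw -1.2 turn -0.0 shift cm [ 0.24 -0.18  8.91] w 0.0501 F [ 0.1 -0.2  0. ]
([481.9, 271.7], [203.1, 221.5], 84.3)
([560.3, 163.3], [57.6, 118.9], -0.5)
([581.0, 238.8], [46.4, 72.5], 2.0)
([543.3, 448.5], [48.4, 177.0], -3.9)
```

View pics/p1.png

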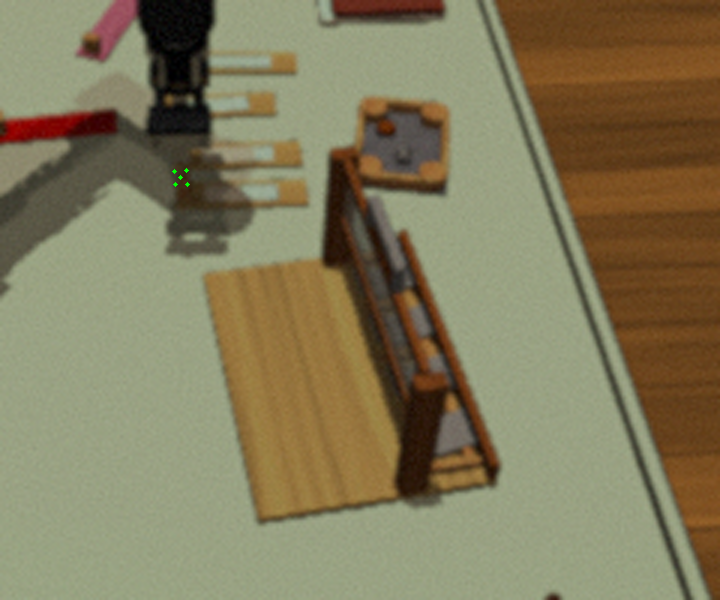

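jog_arm([
  [[0.2,-0.2,3],0,5],
  [[0,0,3],0,5],
  [[0,0,2.8],0,5],
  [[0,0,0],0,2],
  [[0,0,0],0,2],
  [[0,0,0],0,2],
  [[0,0,0],0,2],
], newtons=40)

```text
time_s: 9.7
tcp_pos: [0.4557, 0.164, 0.0153]
eef_rot: [-179.9, -0.1, -1.2]
contact_force: [-1.8, -0.1, 7.8]
gripper_width: 0.0255
gripper_force: 40.0
```

jog_arm([
  [[0,0,-0.5],0,2],
  [[0,0,-1.5],0,2],
  [[0,0,-2],0,2],
  [[0,0,0],0,2],
  [[0,0,0],0,2],
], newtons=60)

```text
time_s: 10.32
tcp_pos: [0.4543, 0.1631, 0.0534]
eef_rot: [-180.0, 0.0, -1.2]
contact_force: [-1.2, -0.7, -1.6]
gripper_width: 0.0259
gripper_force: 60.0
```

```bash
python3 - <<'E'
from h import *
for l in (-.117,): 
  plan(*lane(-.243,l),.05,7.2)
p=capture("side")
u,v=map(int,pix(p,[.5,.1613,.03]));a=np.array(p["pixels"])[v-50:v+50,u-60:u+60];cv2.imwrite("pics/l1.png",cv2.resize(a,None,fx=5,fy=5,interpolation=2))
E
```

```text
t 10.32 tcp [0.4543 0.1631 0.0534] yaw -1.2 turn -8.4 shift cm [-0.59 44.74  0.34] w 0.0259 F [-1.2 -0.7 -1.6]
```

View pics/l1.png

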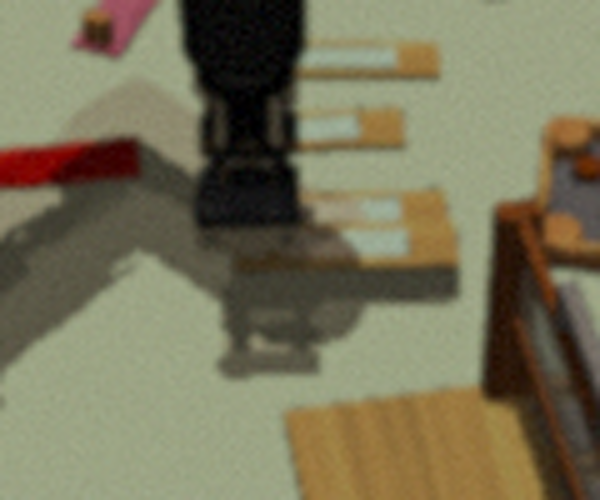

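jog_arm([
  [[-4.6,0,0],0,2],
  [[0,0,0],-8.4,2],
  [[0,4.2,0],0,2],
  [[0,4.5,0],0,2],
  [[0,4.5,0],0,2],
  [[0,4.5,0],0,2],
  [[0,4.5,0],0,2],
  [[0,4.5,0],0,2],
  [[0,4.5,0],0,2],
  [[0,4.5,0],0,2],
  [[0,4.5,0],0,2],
  [[0,4.5,0],0,2],
])

```text
time_s: 11.88
tcp_pos: [0.4642, -0.2808, 0.0526]
eef_rot: [-180.0, 0.1, 7.2]
contact_force: [1.3, 0.7, -0.5]
gripper_width: 0.0255
gripper_force: 60.0
```

```bash
python3 - <<'E'
from h import *
plan(*lane(-.243,-.117),.027,7.2)
p=capture("top");im=np.array(p["pixels"])
u,v=map(int,pix(p,[*lane(-.1,-.05),.03]));a=im[v-60:v+60,u-70:u+70].copy();a=cv2.resize(a,None,fx=5,fy=5,interpolation=2)
c=lane(-.28,-.117)
for x,y in((-.236,0),(-.066,-.168),(-.066,.168),(0,-.117),(0,-.039),(0,.039),(0,.117)):
    q=(pix(p,[*lane(x,y),.2 if abs(y)==.168 else .012])-[u-70,v-60])*5;cv2.circle(a,tuple(int(i) for i in q),3,(0,255,0),-1)
cv2.imwrite("pics/m1.png",a)
E
```

```text
t 11.88 tcp [ 0.4642 -0.2808  0.0526] yaw 7.2 turn 0.0 shift cm [4.   0.58 2.56] w 0.0255 F [ 1.3  0.7 -0.5]
```

View pics/m1.png

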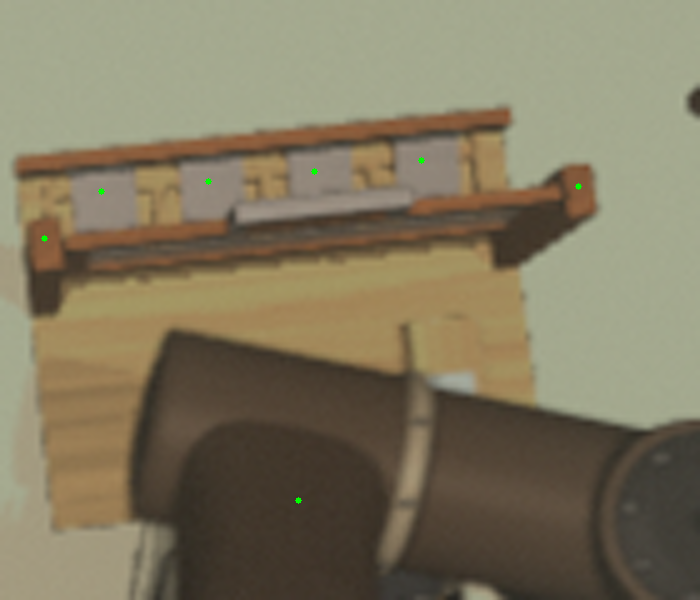

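jog_arm([
  [[2,0.7,0],0,2],
  [[2,0,0],0,2],
  [[0,0,1.2],0,2],
  [[0,0,0.8],0,2],
  [[0,0,0.4],0,2],
  [[0,0,0],0,2],
  [[0,0,0],0,2],
])

```text
time_s: 12.8
tcp_pos: [0.5053, -0.2812, 0.0299]
eef_rot: [180.0, -0.0, 7.2]
contact_force: [0.4, -0.1, -0.2]
gripper_width: 0.0252
gripper_force: 60.0
```

jog_arm([
  [[0,0,0.2],0,2],
  [[0,0,0],0,2],
  [[0,0,0.2],0,2],
  [[0,0,0],0,2],
])

```text
time_s: 13.3
tcp_pos: [0.5055, -0.2814, 0.0273]
eef_rot: [180.0, -0.0, 7.2]
contact_force: [-4.7, 3.2, 14.7]
gripper_width: 0.0252
gripper_force: 60.0
```

```bash
sed -i 's/C=np.array(.*)/C=np.array([.731,-.1365])/;s/C=np.array(\[.731,-.1365\]);*YAW=7.2/C=np.array([.731,-.1365]);YAW=7.2/' h.py; grep -n "YAW=" h.py; python3 - <<'E'
from h import *
plan(*lane(-.168,-.117),.027,7.2)
E
```

```text
22:C=np.array([.731,-.1365]);YAW=7.2
t 13.3 tcp [ 0.5055 -0.2814  0.0273] yaw 7.2 turn 0.0 shift cm [7.39 0.15 0.03] w 0.0252 F [-4.7  3.2 14.7]
```

jog_arm([
  [[1,0,-0.1],0,2],
  [[1,0,0],0,2],
  [[1,0,0],0,2],
  [[0.7,0,0],0,2],
  [[0.7,0,0],0,2],
  [[0.7,0,0],0,2],
  [[0.7,0,0],0,2],
  [[0.5,0,0],0,2],
  [[0,0,0],0,2],
])

```text
time_s: 14.42
tcp_pos: [0.5667, -0.2738, 0.0273]
eef_rot: [180.0, 0.1, 7.2]
contact_force: [-7.6, -0.6, 11.6]
gripper_width: 0.0253
gripper_force: 60.0
```

jog_arm([
  [[0.4,0,0],0,2],
  [[0.4,0,0],0,2],
  [[0.3,0,0],0,2],
  [[0,0,0],0,2],
  [[0,0,0],0,2],
])

```text
time_s: 15.05
tcp_pos: [0.5773, -0.2725, 0.0273]
eef_rot: [180.0, 0.2, 7.2]
contact_force: [-8.1, -0.8, 11.9]
gripper_width: 0.0255
gripper_force: 60.0
```

jog_arm([
  [[0.3,0,0],0,2],
  [[0,0,0],0,2],
  [[0,0,0],0,2],
])

```text
time_s: 15.42
tcp_pos: [0.5802, -0.2721, 0.0273]
eef_rot: [180.0, 0.2, 7.2]
contact_force: [-8.6, -1.5, 11.4]
gripper_width: 0.0253
gripper_force: 60.0
```

jog_arm([
  [[0.3,0,0],0,2],
  [[0,0,0],0,2],
  [[0,0,0],0,2],
])

```text
time_s: 15.8
tcp_pos: [0.5814, -0.2719, 0.0273]
eef_rot: [-180.0, 0.3, 7.2]
contact_force: [-14.4, -1.1, 16.0]
gripper_width: 0.026
gripper_force: 60.0
```

jog_arm([
  [[-0.15,0,-0.05],0,2],
  [[0,0,0],0,4.5],
  [[0,0,0],0,4.5],
  [[0,0,0],0,4.5],
  [[0,0,-3],0,5],
  [[0,0,-4],0,5],
  [[-5,0,-4],0,5],
  [[-5,0,0],0,5],
])

```text
time_s: 16.8
tcp_pos: [0.4865, -0.2843, 0.1391]
eef_rot: [179.9, -0.3, 7.3]
contact_force: [0.5, -0.4, -0.9]
gripper_width: 0.0503
gripper_force: 0.0
```

```bash
python3 - <<'E'
from h import *
plan(.4517,.2379,.1,0)
p=capture("side");im=np.array(p["pixels"])
u,v=map(int,pix(p,[*lane(-.1,0),.03]));a=im[v-60:v+60,u-70:u+70].copy();a=cv2.resize(a,None,fx=5,fy=5,interpolation=2)
for x,y in((-.180,-.142),(-.180,-.092),(-.066,-.142),(-.066,-.092)):
    q=(pix(p,[*lane(x,y),.018])-[u-70,v-60])*5;cv2.circle(a,tuple(int(i) for i in q),3,(0,255,0),-1)
cv2.imwrite("pics/h1.png",a)
p=capture("top")
for o in plates(p,roi=(115,155,240,230),mn=60):print(o)
E
```

```text
t 16.8 tcp [ 0.4865 -0.2843  0.1391] yaw 7.3 turn 7.3 shift cm [ -3.48 -52.22   3.91] w 0.0503 F [ 0.5 -0.4 -0.9]
([501.6, 348.1], [47.8, 175.0], 0.9)
([529.7, 238.0], [47.9, 175.9], -0.1)
([543.2, 448.5], [48.3, 176.9], -3.8)
```

View pics/h1.png

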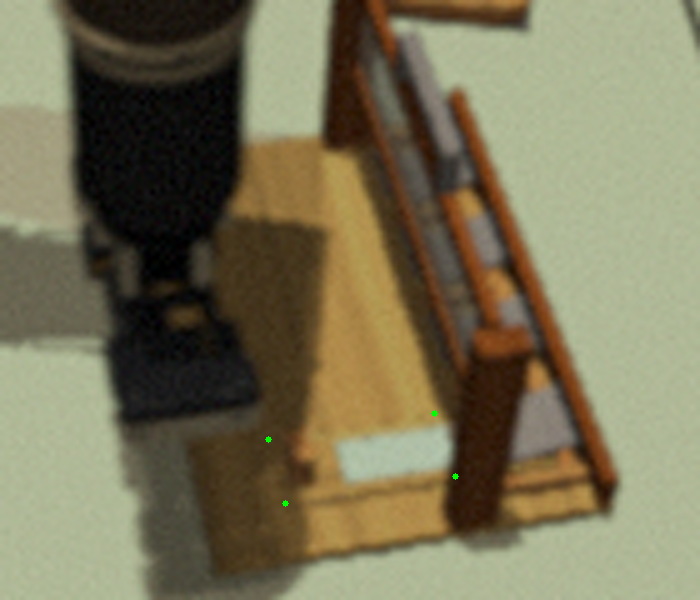

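jog_arm([
  [[0,0,0],7.3,5],
  [[-0.4,-5.3,0],0,5],
  [[-0.4,-5.3,0],0,5],
  [[-0.4,-5.3,0],0,5],
  [[-0.4,-5.3,0],0,5],
  [[-0.4,-5.2,0],0,5],
  [[-0.3,-5.2,0],0,5],
  [[-0.3,-5.2,0],0,5],
  [[-0.3,-5.2,0],0,5],
  [[-0.3,-5.2,0],0,5],
  [[-0.3,-5.1,0],0,5],
  [[0,0,4],0,5],
])

```text
time_s: 18.4
tcp_pos: [0.453, 0.2449, 0.098]
eef_rot: [-179.7, -0.3, 0.2]
contact_force: [0.6, -0.3, -1.5]
gripper_width: 0.05
gripper_force: 0.0
```

jog_arm([
  [[0,0,4],0,5],
  [[0,0,0],0,5],
  [[0,0,0],0,5],
])

```text
time_s: 18.77
tcp_pos: [0.4517, 0.2399, 0.0572]
eef_rot: [-180.0, -0.1, -0.1]
contact_force: [0.3, -0.1, 0.1]
gripper_width: 0.0497
gripper_force: 0.0
```

```bash
python3 - <<'E'
from h import *
plan(.4517,.239,.012,0)
E
```

```text
t 18.77 tcp [0.4517 0.2399 0.0572] yaw -0.1 turn -0.1 shift cm [0.   0.09 4.52] w 0.0497 F [ 0.3 -0.1  0.1]
```

jog_arm([
  [[0,0.1,2.3],0,5],
  [[0,0,2],0,5],
  [[0,0,0],0,2],
  [[0,0,0],0,2],
  [[0,0,0],0,2],
  [[0,0,0],0,2],
  [[0,0,-0.5],0,2],
  [[0,0,-1.5],0,2],
  [[0,0,-2],0,2],
  [[0,0,0],0,2],
])

```text
time_s: 20.02
tcp_pos: [0.4519, 0.2392, 0.0552]
eef_rot: [-179.8, -0.1, -0.1]
contact_force: [-0.4, 0.2, -0.9]
gripper_width: 0.0255
gripper_force: 60.0
```

```bash
python3 - <<'E'
from h import *
plan(*lane(-.275,-.039),.053,7.2)
E
```

```text
t 20.02 tcp [0.4519 0.2392 0.0552] yaw -0.1 turn -7.3 shift cm [-4.52 44.68  0.22] w 0.0255 F [-0.4  0.2 -0.9]
```

jog_arm([
  [[-4.5,0,0],0,2],
  [[0,0,0],-7.3,2],
  [[0,4.4,0],0,2],
  [[0,4.4,0],0,2],
  [[0,4.5,0],0,2],
  [[0,4.5,0],0,2],
  [[0,4.5,0],0,2],
  [[0,4.5,0],0,2],
  [[0,4.5,0],0,2],
  [[0,4.5,0],0,2],
  [[0,4.4,0],0,2],
  [[0,4.4,0],0,2],
])

```text
time_s: 21.52
tcp_pos: [0.4617, -0.2056, 0.0529]
eef_rot: [-180.0, 0.0, 7.2]
contact_force: [0.8, 0.6, -1.4]
gripper_width: 0.0259
gripper_force: 60.0
```

jog_arm([
  [[1.5,0,0],0,2],
  [[1.5,0,0],0,2],
  [[0,0,0],0,2],
])

```text
time_s: 21.9
tcp_pos: [0.4929, -0.1994, 0.053]
eef_rot: [180.0, -0.0, 7.3]
contact_force: [-0.2, -0.4, -1.6]
gripper_width: 0.0255
gripper_force: 60.0
```

```bash
python3 - <<'E'
from h import *
plan(*lane(-.242,-.039),.0275,7.2)
p=capture("side");im=np.array(p["pixels"])
u,v=map(int,pix(p,[*lane(-.1,0),.03]));a=im[v-60:v+60,u-70:u+70].copy();a=cv2.resize(a,None,fx=5,fy=5,interpolation=2)
cv2.imwrite("pics/h2.png",a)
E
```

```text
t 21.9 tcp [ 0.4929 -0.1994  0.053 ] yaw 7.3 turn 0.1 shift cm [0.21 0.64 2.55] w 0.0255 F [-0.2 -0.4 -1.6]
```

View pics/h2.png

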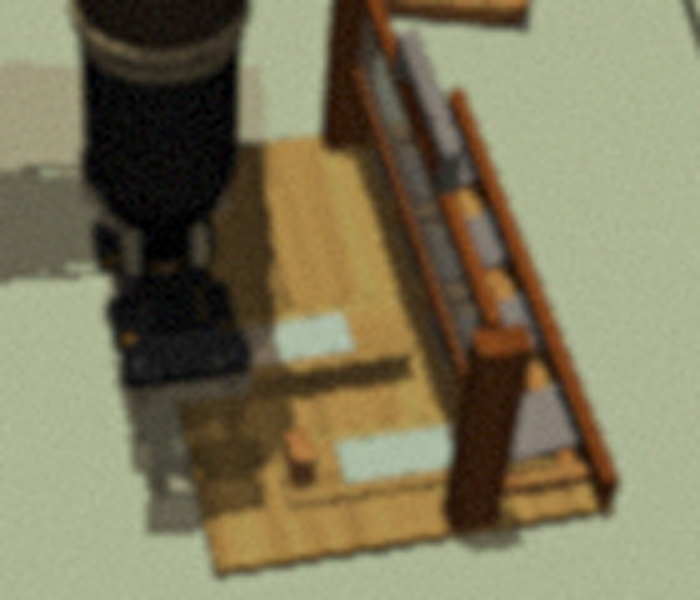

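jog_arm([
  [[0.2,0.6,0],0,2],
  [[0,0,1.2],0,2],
  [[0,0,0.8],0,2],
  [[0,0,0.5],0,2],
  [[0,0,0],0,2],
  [[0,0,0],0,2],
])

```text
time_s: 22.7
tcp_pos: [0.4945, -0.2061, 0.0282]
eef_rot: [180.0, -0.0, 7.2]
contact_force: [0.4, -0.3, -1.3]
gripper_width: 0.0251
gripper_force: 60.0
```

jog_arm([
  [[1,0,0],0,2],
  [[1,0,0],0,2],
  [[1,0,0],0,2],
  [[0.7,0,0],0,2],
  [[0.7,0,0],0,2],
  [[0.7,0,0],0,2],
  [[0.7,0,0],0,2],
  [[0.5,0,0],0,2],
  [[0.5,0,0],0,2],
  [[0.4,0,0],0,2],
  [[0,0,0],0,2],
  [[0,0,0],0,2],
])

```text
time_s: 24.2
tcp_pos: [0.5666, -0.1969, 0.0283]
eef_rot: [180.0, -0.1, 7.2]
contact_force: [0.5, 0.4, -3.4]
gripper_width: 0.0257
gripper_force: 60.0
```

```bash
python3 - <<'E'
from h import *
plan(*lane(-.165,-.039),.0275,7.2)
E
```

```text
t 24.2 tcp [ 0.5666 -0.1969  0.0283] yaw 7.2 turn 0.0 shift cm [ 0.57 -0.04  0.08] w 0.0257 F [ 0.5  0.4 -3.4]
```

jog_arm([
  [[0.3,0,0.1],0,2],
  [[0.2,0,0],0,2],
  [[0,0,0],0,2],
  [[0,0,0],0,2],
])

```text
time_s: 24.7
tcp_pos: [0.5677, -0.1966, 0.0266]
eef_rot: [-179.9, 0.3, 7.1]
contact_force: [-8.8, 0.5, 1.6]
gripper_width: 0.0254
gripper_force: 60.0
```

jog_arm([
  [[0.3,0,0],0,2],
  [[0,0,0],0,2],
  [[0,0,0],0,2],
])

```text
time_s: 25.08
tcp_pos: [0.5678, -0.1965, 0.0265]
eef_rot: [-179.9, 0.6, 7.1]
contact_force: [-17.5, -0.0, 9.4]
gripper_width: 0.0254
gripper_force: 60.0
```

jog_arm([
  [[-0.3,0,-0.05],0,2],
  [[0,0,0],0,4.5],
  [[0,0,0],0,4.5],
  [[0,0,0],0,4.5],
  [[0,0,-3],0,5],
  [[0,0,-4],0,5],
  [[-5,0,-4],0,5],
  [[-5,0,0],0,5],
  [[0,-5,0],0,5],
  [[0,-5,0],0,5],
  [[0,0,0],0,5],
])

```text
time_s: 26.45
tcp_pos: [0.4605, -0.1073, 0.1374]
eef_rot: [-180.0, -0.1, 7.4]
contact_force: [1.6, -0.6, 0.4]
gripper_width: 0.05
gripper_force: 0.0
```

```bash
python3 - <<'E'
from h import *
plan(.4236,.348,.1,0.8)
for n in ("side","top"):
    p=capture(n);im=np.array(p["pixels"])
    u,v=map(int,pix(p,[*lane(-.1,-.04),.03]));a=im[v-45:v+45,u-60:u+60].copy();a=cv2.resize(a,None,fx=6,fy=6,interpolation=2)
    for y0 in(-.117,-.039):
     for x,y in((-.180,-.025),(-.180,.025),(-.066,-.025),(-.066,.025)):
      q=(pix(p,[*lane(x,y+y0),.018])-[u-60,v-45])*6;cv2.circle(a,tuple(int(i) for i in q),2,(0,255,0),-1)
    globals()[n]=a
cv2.imwrite("pics/h3.png",cv2.resize(np.hstack([side,top]),(800,300)))
for o in plates(p,roi=(115,155,240,230),mn=60):print(o)
E
```

```text
t 26.45 tcp [ 0.4605 -0.1073  0.1374] yaw 7.4 turn 6.6 shift cm [ -3.05 -45.57   3.74] w 0.05 F [ 1.6 -0.6  0.4]
([445.2, 146.8], [96.1, 135.0], -88.4)
([501.6, 348.1], [47.8, 175.0], 0.9)
([565.7, 468.0], [48.5, 176.7], -5.8)
```

View pics/h3.png

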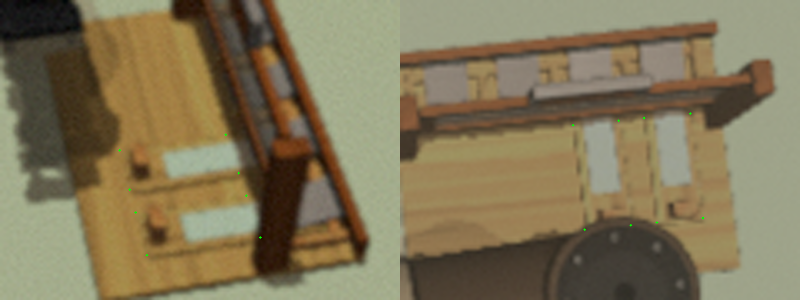

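jog_arm([
  [[0,0,0],6.6,5],
  [[-0.3,-5.1,0],0,5],
  [[-0.3,-5.1,0],0,5],
  [[-0.3,-5.1,0],0,5],
  [[-0.3,-5.1,0],0,5],
  [[-0.4,-5.1,0],0,5],
  [[-0.4,-5.1,0],0,5],
  [[-0.3,-5,0],0,5],
  [[-0.4,-5,0],0,5],
  [[-0.4,-5,0],0,5],
  [[0,0,4],0,5],
])

```text
time_s: 27.92
tcp_pos: [0.4269, 0.351, 0.0983]
eef_rot: [-179.7, -0.3, 0.7]
contact_force: [0.4, 0.0, -1.6]
gripper_width: 0.0499
gripper_force: 0.0
```

jog_arm([
  [[0,0,4],0,5],
  [[0,0,0],0,5],
  [[0,0,0],0,5],
])

```text
time_s: 28.3
tcp_pos: [0.4256, 0.3463, 0.0577]
eef_rot: [-180.0, -0.1, 0.6]
contact_force: [0.0, 0.1, -0.5]
gripper_width: 0.0501
gripper_force: 0.0
```

```bash
python3 - <<'E'
from h import *
plan(.4236,.348,.0140,0.8)
E
```

```text
t 28.3 tcp [0.4256 0.3463 0.0577] yaw 0.6 turn -0.2 shift cm [-0.2  -0.17  4.37] w 0.0501 F [ 0.   0.1 -0.5]
```

jog_arm([
  [[-0.2,-0.1,2.3],0,5],
  [[0,0,2],0,5],
  [[0,0,0],0,2],
  [[0,0,0],0,2],
  [[0,0,0],0,2],
  [[0,0,0],0,2],
  [[0,0,-0.5],0,2],
  [[0,0,-1.5],0,2],
  [[0,0,-2],0,2],
  [[0,0,0],0,2],
])

```text
time_s: 29.55
tcp_pos: [0.4232, 0.3482, 0.0558]
eef_rot: [-179.8, -0.1, 0.6]
contact_force: [-0.4, -0.3, -1.5]
gripper_width: 0.0254
gripper_force: 60.0
```

```bash
python3 - <<'E'
from h import *
plan(*lane(-.275,.039),.053,7.2)
E
```

```text
t 29.55 tcp [0.4232 0.3482 0.0558] yaw 0.6 turn -6.6 shift cm [-3.03 48.04  0.28] w 0.0254 F [-0.4 -0.3 -1.5]
```

jog_arm([
  [[-3,0,0],0,2],
  [[0,0,0],-6.6,2],
  [[0,4.8,0],0,2],
  [[0,4.8,0],0,2],
  [[0,4.8,0],0,2],
  [[0,4.8,0],0,2],
  [[0,4.8,0],0,2],
  [[0,4.8,0],0,2],
  [[0,4.8,0],0,2],
  [[0,4.8,0],0,2],
  [[0,4.8,0],0,2],
  [[0,4.8,0],0,2],
])

```text
time_s: 31.05
tcp_pos: [0.4524, -0.131, 0.0536]
eef_rot: [-180.0, 0.0, 7.2]
contact_force: [1.0, 0.3, -1.4]
gripper_width: 0.0256
gripper_force: 60.0
```

jog_arm([
  [[1.5,0,0],0,2],
  [[1.5,0,0],0,2],
  [[0,0,0],0,2],
])

```text
time_s: 31.42
tcp_pos: [0.4837, -0.1247, 0.0535]
eef_rot: [180.0, -0.0, 7.3]
contact_force: [-0.7, -0.0, -0.8]
gripper_width: 0.0257
gripper_force: 60.0
```

```bash
python3 - <<'E'
from h import *
plan(*lane(-.242,.039),.0275,7.2)
E
```

```text
t 31.43 tcp [ 0.4837 -0.1247  0.0535] yaw 7.3 turn 0.1 shift cm [0.19 0.37 2.6 ] w 0.0257 F [-0.7 -0.  -0.8]
```

jog_arm([
  [[0.2,0.35,0],0,2],
  [[0,0,1.2],0,2],
  [[0,0,0.8],0,2],
  [[0,0,0.6],0,2],
  [[0,0,0],0,2],
  [[0,0,0],0,2],
])

```text
time_s: 32.17
tcp_pos: [0.4847, -0.1289, 0.0275]
eef_rot: [-180.0, 0.0, 7.2]
contact_force: [0.5, -0.3, -0.7]
gripper_width: 0.0256
gripper_force: 60.0
```

jog_arm([
  [[1,0,0],0,2],
  [[1,0,0],0,2],
  [[1,0,0],0,2],
  [[0.7,0,0],0,2],
  [[0.7,0,0],0,2],
  [[0.7,0,0],0,2],
  [[0.7,0,0],0,2],
  [[0.5,0,0],0,2],
  [[0.5,0,0],0,2],
  [[0.2,0,0],0,2],
  [[0,0,0],0,2],
  [[0,0,0],0,2],
])

```text
time_s: 33.67
tcp_pos: [0.5547, -0.12, 0.0278]
eef_rot: [180.0, -0.1, 7.2]
contact_force: [-0.2, -0.8, -2.0]
gripper_width: 0.0255
gripper_force: 60.0
```

```bash
python3 - <<'E'
from h import *
plan(*lane(-.166,.039),.0275,7.2)
E
```

```text
t 33.67 tcp [ 0.5547 -0.12    0.0278] yaw 7.2 turn 0.0 shift cm [ 0.68 -0.06  0.03] w 0.0255 F [-0.2 -0.8 -2. ]
```

jog_arm([
  [[0.2,0,0.1],0,2],
  [[0.2,0,0],0,2],
  [[0,0,0],0,2],
  [[0,0,0],0,2],
])

```text
time_s: 34.17
tcp_pos: [0.5573, -0.1199, 0.0271]
eef_rot: [180.0, 0.1, 7.2]
contact_force: [-7.1, -0.4, 6.7]
gripper_width: 0.0257
gripper_force: 60.0
```

jog_arm([
  [[0.3,0,0],0,2],
  [[0,0,0],0,2],
  [[0,0,0],0,2],
])

```text
time_s: 34.55
tcp_pos: [0.5574, -0.12, 0.0271]
eef_rot: [-180.0, 0.4, 7.2]
contact_force: [-15.0, -0.2, 16.1]
gripper_width: 0.0256
gripper_force: 60.0
```

jog_arm([
  [[-0.3,0,-0.05],0,2],
  [[0,0,0],0,4.5],
  [[0,0,0],0,4.5],
  [[0,0,0],0,4.5],
  [[0,0,-3],0,5],
  [[0,0,-4],0,5],
  [[-5,0,-4],0,5],
  [[-5,0,0],0,5],
  [[0,-5,0],0,5],
  [[0,-5,0],0,5],
  [[0,0,0],0,5],
])

```text
time_s: 35.92
tcp_pos: [0.4479, -0.0304, 0.1368]
eef_rot: [-180.0, -0.1, 7.4]
contact_force: [0.8, -1.0, -0.6]
gripper_width: 0.0495
gripper_force: 0.0
```

```bash
python3 - <<'E'
from h import *
p=capture("top")
for o in plates(p,roi=(115,140,240,230),mn=60):print(o)
plan(.4881,.4759,.1,-5.8)
E
```

```text
([416.1, 186.5], [38.9, 88.3], -88.7)
([433.8, 105.6], [53.2, 71.0], 1.6)
([565.7, 467.9], [48.4, 176.7], -5.9)
([702.7, 241.5], [25.7, 151.3], -88.4)
t 35.98 tcp [ 0.448  -0.0315  0.1366] yaw 7.4 turn 13.2 shift cm [ -1.13 -50.88   3.66] w 0.0501 F [ 0.1 -0.3 -0.4]
```

jog_arm([
  [[0,0,0],6.6,5],
  [[0,0,0],6.6,5],
  [[-0.1,-5.2,0],0,5],
  [[-0.1,-5.1,0],0,5],
  [[-0.1,-5.1,0],0,5],
  [[-0.1,-5.1,0],0,5],
  [[-0.1,-5.1,0],0,5],
  [[-0.1,-5.1,0],0,5],
  [[-0.1,-5.1,0],0,5],
  [[-0.1,-5.1,0],0,5],
  [[-0.2,-5,0],0,5],
  [[-0.1,-5,0],0,5],
])

```text
time_s: 37.48
tcp_pos: [0.491, 0.4753, 0.1356]
eef_rot: [180.0, 0.0, -6.1]
contact_force: [0.5, -0.0, -0.4]
gripper_width: 0.0502
gripper_force: 0.0
```

jog_arm([
  [[0,0,4],0,5],
  [[0,0,4],0,5],
  [[0,0,0],0,5],
  [[0,0,0],0,5],
])

```text
time_s: 37.98
tcp_pos: [0.4912, 0.4747, 0.0574]
eef_rot: [-180.0, -0.1, -6.0]
contact_force: [0.3, 0.2, 0.2]
gripper_width: 0.0499
gripper_force: 0.0
```

```bash
python3 - <<'E'
from h import *
plan(.4881,.4765,.0140,-5.8)
p=capture("top")
for o in plates(p,roi=(105,140,240,230),mn=60):print(o)
E
```

```text
t 37.98 tcp [0.4912 0.4747 0.0574] yaw -6.0 turn -0.2 shift cm [-0.33 -0.15  4.34] w 0.0499 F [0.3 0.2 0.2]
([591.4, 466.0], [50.8, 125.8], -6.5)
([702.6, 243.3], [25.7, 154.9], -88.4)
```

jog_arm([
  [[-0.3,-0.1,2.3],0,5],
  [[0,0,2],0,5],
  [[0,0,0],0,2],
  [[0,0,0],0,2],
  [[0,0,0],0,2],
  [[0,0,0],0,2],
  [[0,0,-0.5],0,2],
  [[0,0,-1.5],0,2],
  [[0,0,-2],0,2],
  [[0,0,0],0,2],
])

```text
time_s: 39.28
tcp_pos: [0.4878, 0.477, 0.0558]
eef_rot: [-179.8, -0.1, -6.0]
contact_force: [0.6, 0.1, -1.4]
gripper_width: 0.0254
gripper_force: 60.0
```

```bash
python3 - <<'E'
from h import *
plan(*lane(-.275,.117),.053,7.2)
E
```

```text
t 39.27 tcp [0.4878 0.477  0.0558] yaw -6.0 turn -13.2 shift cm [-11.06  52.22   0.28] w 0.0254 F [ 0.6  0.1 -1.4]
```

jog_arm([
  [[-4,0,0],0,2],
  [[-4,0,0],0,2],
  [[-3,0,0],0,2],
  [[0,0,0],-6.6,2],
  [[0,0,0],-6.6,2],
  [[0,4.5,0],0,2],
  [[0,4.6,0],0,2],
  [[0,4.6,0],0,2],
  [[0,4.6,0],0,2],
  [[0,4.6,0],0,2],
  [[0,4.6,0],0,2],
  [[0,4.6,0],0,2],
])

```text
time_s: 40.78
tcp_pos: [0.4177, 0.1673, 0.0532]
eef_rot: [-180.0, -0.0, 7.2]
contact_force: [0.8, -0.1, -1.4]
gripper_width: 0.0254
gripper_force: 60.0
```

```bash
python3 - <<'E'
from h import *
plan(*lane(-.275,.117),.053,7.2)
E
```

```text
t 40.77 tcp [0.4177 0.1673 0.0532] yaw 7.2 turn 0.0 shift cm [-2.200e-01  2.237e+01  2.000e-02] w 0.0254 F [ 0.8 -0.1 -1.4]
```

jog_arm([
  [[0,4.4,0],0,2],
  [[0,4.4,0],0,2],
  [[0,4.4,0],0,2],
  [[0,4.4,0],0,2],
  [[0,4.4,0],0,2],
  [[0,0,0],0,2],
  [[1.5,0,0],0,2],
  [[1.5,0,0],0,2],
  [[0,0,0],0,2],
])

```text
time_s: 41.9
tcp_pos: [0.477, -0.0445, 0.0531]
eef_rot: [180.0, -0.0, 7.3]
contact_force: [-0.4, -0.1, -0.5]
gripper_width: 0.0259
gripper_force: 60.0
```

```bash
python3 - <<'E'
from h import *
plan(*lane(-.242,.117),.0275,7.2)
E
```

```text
t 41.9 tcp [ 0.477  -0.0445  0.0531] yaw 7.3 turn 0.1 shift cm [-0.16  0.61  2.56] w 0.0259 F [-0.4 -0.1 -0.5]
```

jog_arm([
  [[-0.1,0.6,0],0,2],
  [[0,0,1.2],0,2],
  [[0,0,0.8],0,2],
  [[0,0,0.55],0,2],
  [[0,0,0],0,2],
  [[0,0,0],0,2],
])

```text
time_s: 42.65
tcp_pos: [0.4749, -0.0517, 0.0275]
eef_rot: [180.0, 0.0, 7.2]
contact_force: [-0.3, -0.1, -0.5]
gripper_width: 0.0257
gripper_force: 60.0
```

jog_arm([
  [[1,0,0],0,2],
  [[1,0,0],0,2],
  [[1,0,0],0,2],
  [[0.7,0,0],0,2],
  [[0.7,0,0],0,2],
  [[0.7,0,0],0,2],
  [[0.7,0,0],0,2],
  [[0.5,0,0],0,2],
  [[0.3,0,0],0,2],
  [[0.2,0,0],0,2],
  [[0,0,0],0,2],
  [[0,0,0],0,2],
])

```text
time_s: 44.15
tcp_pos: [0.5428, -0.0431, 0.0278]
eef_rot: [-180.0, -0.0, 7.2]
contact_force: [-1.3, -0.1, -1.3]
gripper_width: 0.0255
gripper_force: 60.0
```

```bash
python3 - <<'E'
from h import *
plan(*lane(-.168,.117),.0275,7.2)
E
```

```text
t 44.15 tcp [ 0.5428 -0.0431  0.0278] yaw 7.2 turn 0.0 shift cm [ 0.71 -0.07  0.03] w 0.0255 F [-1.3 -0.1 -1.3]
```

jog_arm([
  [[0.2,0,0.1],0,2],
  [[0.2,0,0],0,2],
  [[0.1,0,0],0,2],
  [[0,0,0],0,2],
  [[0,0,0],0,2],
])

```text
time_s: 44.78
tcp_pos: [0.5471, -0.0427, 0.0269]
eef_rot: [180.0, 0.0, 7.2]
contact_force: [-5.7, -0.1, 5.1]
gripper_width: 0.0259
gripper_force: 60.0
```

jog_arm([
  [[0.3,0,0],0,2],
  [[0,0,0],0,2],
  [[0,0,0],0,2],
])

```text
time_s: 45.15
tcp_pos: [0.548, -0.0427, 0.0269]
eef_rot: [180.0, 0.2, 7.2]
contact_force: [-12.1, 0.7, 12.3]
gripper_width: 0.0252
gripper_force: 60.0
```

jog_arm([
  [[-0.25,0,-0.05],0,2],
  [[0,0,0],0,4.5],
  [[0,0,0],0,4.5],
  [[0,0,0],0,4.5],
  [[0,0,-3],0,5],
  [[0,0,-4],0,5],
  [[-5,0,-4],0,5],
  [[-3,0,-4],0,5],
  [[0,-5,-4],0,5],
  [[0,-5,0],0,5],
  [[0,-5,0],0,5],
  [[0,-5,0],0,5],
])

```text
time_s: 46.65
tcp_pos: [0.4446, 0.1465, 0.2158]
eef_rot: [-180.0, -0.1, 7.2]
contact_force: [0.8, 0.2, -1.0]
gripper_width: 0.0503
gripper_force: 0.0
```

```bash
python3 - <<'E'
from h import *
plan(*lane(-.066,0),.26,-82.8)
for n in ("side","top"):
    p=capture(n);im=np.array(p["pixels"])
    u,v=map(int,pix(p,[*lane(-.1,0),.03]));a=im[v-60:v+60,u-70:u+70].copy();a=cv2.resize(a,None,fx=6,fy=6,interpolation=2)
    for y0 in(-.117,-.039,.039,.117):
     for x,y in((-.180,-.025),(-.180,.025),(-.066,-.025),(-.066,.025)):
      q=(pix(p,[*lane(x,y+y0),.018])-[u-70,v-60])*6;cv2.circle(a,tuple(int(i) for i in q),2,(0,255,0),-1)
    globals()[n]=a
cv2.imwrite("pics/h4.png",cv2.resize(np.hstack([side,top]),(800,343)))
E
```

```text
t 46.65 tcp [0.4446 0.1465 0.2158] yaw 7.2 turn 90.0 shift cm [ 31.67 -18.27  -4.42] w 0.0503 F [ 0.8  0.2 -1. ]
```

View pics/h4.png

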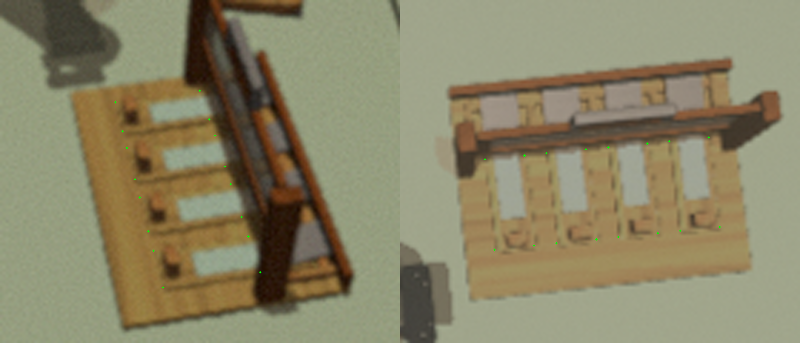

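jog_arm([
  [[0,0,-5],0,5],
  [[0,0,0],10,5],
  [[0,0,0],10,5],
  [[0,0,0],10,5],
  [[0,0,0],10,5],
  [[0,0,0],10,5],
  [[0,0,0],10,5],
  [[0,0,0],10,5],
  [[0,0,0],10,5],
  [[0,0,0],10,5],
  [[0,0,0],0,5],
])

```text
time_s: 48.12
tcp_pos: [0.4448, 0.1445, 0.2653]
eef_rot: [-180.0, 0.0, -82.7]
contact_force: [-0.1, -1.1, 0.8]
gripper_width: 0.0497
gripper_force: 0.0
```

```bash
python3 - <<'E'
from h import *
plan(.6650,-.1401,.2166,-82.8)
E
```

```text
t 48.12 tcp [0.4448 0.1445 0.2653] yaw -82.7 turn 0.1 shift cm [ 31.   -18.27   4.87] w 0.0497 F [-0.1 -1.1  0.8]
```

jog_arm([
  [[4.4,-2.6,0],0,5],
  [[4.4,-2.6,0],0,5],
  [[4.4,-2.6,0],0,5],
  [[4.4,-2.6,0],0,5],
  [[4.4,-2.6,0],0,5],
  [[4.4,-2.6,0],0,5],
  [[4.6,-2.7,0],0,5],
  [[0,0,0],0,5],
  [[0,0,0],0,5],
])

```text
time_s: 49.25
tcp_pos: [0.665, -0.1401, 0.2646]
eef_rot: [179.9, 0.0, -82.7]
contact_force: [-0.3, 0.1, -0.3]
gripper_width: 0.0499
gripper_force: 0.0
```

```bash
python3 - <<'E'
from h import *
plan(.6650,-.1401,.2166,-82.8)
E
```

```text
t 49.25 tcp [ 0.665  -0.1401  0.2646] yaw -82.7 turn 0.1 shift cm [-0.  -0.   4.8] w 0.0499 F [-0.3  0.1 -0.3]
```

jog_arm([
  [[0,0,2.4],0,5],
  [[0,0,2.4],0,5],
  [[0,0,0],0,0.5],
  [[0,0,0],0,0.5],
  [[0,0,0],0,0.5],
  [[0,0,0],0,0.5],
  [[0,0,0],0,0.5],
], newtons=40)

```text
time_s: 50.12
tcp_pos: [0.6647, -0.1398, 0.2177]
eef_rot: [180.0, 0.0, -82.8]
contact_force: [-3.5, 0.3, 0.8]
gripper_width: 0.0135
gripper_force: 40.0
```

jog_arm([
  [[0,0,1],0,0.5],
  [[0,0,1.5],0,0.5],
  [[0,0,1.5],0,0.5],
  [[0,0,1.5],0,0.5],
  [[0,0,1.5],0,0.5],
  [[0,0,0.5],0,0.5],
  [[0,0,0],0,0.5],
])

```text
time_s: 51.0
tcp_pos: [0.6646, -0.1398, 0.1406]
eef_rot: [179.9, 0.0, -82.8]
contact_force: [-1.9, -1.7, -7.5]
gripper_width: 0.0135
gripper_force: 40.0
```

jog_arm([
  [[0,0,0.2],0,0.5],
  [[0,0,0.2],0,0.5],
  [[0,0,0.2],0,0.5],
  [[0,0,0],0,0.5],
  [[0,0,0],0,0.5],
])

```text
time_s: 51.62
tcp_pos: [0.6647, -0.1397, 0.1367]
eef_rot: [180.0, 0.0, -82.8]
contact_force: [-5.9, 0.0, -0.9]
gripper_width: 0.0137
gripper_force: 40.0
```

jog_arm([
  [[0,0,0.2],0,0.5],
  [[0,0,0],0,0.5],
  [[0,0,0],0,0.5],
])

```text
time_s: 52.0
tcp_pos: [0.6647, -0.1398, 0.1363]
eef_rot: [-180.0, -0.0, -82.8]
contact_force: [-8.6, 2.6, 9.5]
gripper_width: 0.0137
gripper_force: 40.0
```

jog_arm([
  [[0,0,0],0,4],
  [[0,0,0],0,5],
  [[0,0,0],0,5],
  [[0,0,-4],0,5],
  [[0,0,-5],0,5],
  [[0,3,-3],0,5],
  [[-5,5,0],0,5],
  [[-5,5,0],0,5],
  [[-5,5,0],0,5],
  [[-5,3,0],0,5],
  [[0,0,0],0,5],
  [[0,0,0],0,5],
])

```text
time_s: 53.5
tcp_pos: [0.4517, 0.0177, 0.2549]
eef_rot: [-179.9, 0.0, -82.7]
contact_force: [-0.1, 0.5, 0.3]
gripper_width: 0.0498
gripper_force: 0.0
```

```bash
python3 - <<'E'
from h import *
for n in ("side","top"):
    p=capture(n);im=np.array(p["pixels"])
    u,v=map(int,pix(p,[*lane(-.1,0),.03]));a=im[v-60:v+60,u-70:u+70].copy();a=cv2.resize(a,None,fx=6,fy=6,interpolation=2)
    for y in (-.055,.055):
      q=(pix(p,[*lane(-.066,y),.158])-[u-70,v-60])*6;cv2.circle(a,tuple(int(i) for i in q),3,(0,255,0),-1)
    globals()[n]=a
cv2.imwrite("pics/h5.png",cv2.resize(np.hstack([side,top]),(800,343)))
E
```

```text
(no output)
```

View pics/h5.png

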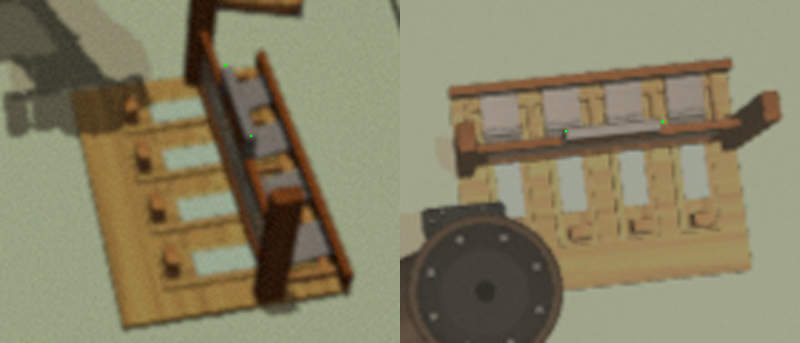

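The sash is down: the bar ends line up with the predicted points, and all four blocks sit in front of it. I'm handing in.

```bash
python3 -c "
from plant import close_job
print(close_job())"
```

```text
the job is handed in; nothing more can be done
None
```

I slid all four player plates under their clips to the stop, one to a lane, lowered the sash onto them, and handed the job in at about 53.6 s; no verdict was returned.

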